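# Start a coach screw in an easel crossbar

## Robot

A 6-joint arm with a two-finger parallel gripper is mounted at the origin on the work surface. World frame = base frame: x ahead of the robot, y to its left, z up, the work surface at z = 0. Lengths are in m, angles in rad, forces in N, time in s.
With the tool pointing down it reaches from about 0.35 to 0.85 m from the base axis. Payload 8.1 kg.
Tool frame: the origin (TCP) lies at the very end of the fingers, on their centre line; the grasp point (between the pads) lies 19 mm behind it; x points along the fingers, y is the direction in which the jaws open and shut, and the axes are right-handed (so a half turn about x gives the same grasp; the last joint's range is limited). The gripper opens to 93 mm and grips with 3 to 60 N. Pads are 15 mm wide; open, the fingers measure 128 mm over their backs; the gripper's body (75 mm by 188 mm) begins 65 mm behind the grasp point.
Start: joints at [1.157, 0.13, 1.488, -0, 1.523, -0.085], TCP at [0.194, 0.568, 0.219] pointing down, gripper open.
Joint ranges: [-2.96, 2.96], [-0.89, 2.26], [0.02, 2.5], [-1.34, 4.48], [0, 2.73], [-2.66, 2.66]. Speed limits (rad/s): [2.39, 2.39, 2.79, 3.14, 3.14, 3.14].

## Interface

Orientations are given as a rotation vector (axis times angle).
In Python, from plant import * gives the robot as it stands. The module is installed in compiled form; this text tells all that it offers.
- The arm moves only by the tool apply_moves, never from a script. Its argument "series" is a list of rows, each an object with "jaw": the gripper's target within -1 to 1 (shut at 1, half-way at 0, fully open at -1); "linear": the shift along the tool's x, y, z normalised to -1 to 1, where 1 is 0.6 m, a list of three; "roll": the turn about the tool's x normalised to -1 to 1, where 1 is 30 degrees. A call has 1 to 20 rows; each row is the pose to reach, as a shift and turn from the pose measured when the call began, along the tool's axes at that moment; what a row does not reach only later rows make up. A row lasts 1/8 s, in which the tool goes at most 62.5 mm and 10.7 degrees, less where a joint would pass 70% of its speed; a pose out of reach is approached as far as the arm can. A call with a number of a shift or a turn outside -1 to 1 is refused whole. A call with a gripper value outside its range is refused whole. The fingers move at their own pace and stop on an object; "force" is the grip in N (left out, the last holds). Time passes only in rows, so rows that repeat a pose let the fingers close. It gives the time, the measured TCP pose, the force and the opening at its end, in the units of the state.
- read_state(): the state, without advancing time (a new reading comes with each control period).
- read_camera(name): name is "scene" or "top" or "wrist"; returns a dict with "pixels" (480x640x3 uint8, blue, green, red), "intrinsics" (3x3 intrinsics, pixels), "rvec" (rotation vector, rad) and "tvec" (3), from world to camera coordinates, as OpenCV has them; the wrist camera has in their place "tool_from_camera" (4x4, takes a point from camera to tool coordinates, whose origin is the TCP and whose axes are the tool frame's). Camera axes: x right, y down, z forward; pixel columns grow to the right and rows downward; lengths in m; the calibration is good to about 2 mm. A picture is of the moment at which its call begins: read the wrist's pose just before it. There is no depth.
- close_job(): hands the job in, once; it reports no verdict.
The state is a dict: "t": time; "q": joint angles; "dq": joint speeds; "joint_torque": joint torques, N m; "tool_pos": TCP position; "orientation": TCP orientation; "force": force on the tool from outside, world axes, zero at the start; "wrist_torque": the same for the moment, N m; "opening": finger opening in m.
Only numpy, scipy, OpenCV 4.12 (cv2) and the standard library are available. Lean on these libraries where they do the work, as an engineer would, in place of code of your own. Each camera call takes 0.05 s, during which the arm holds its last target. There are 200 camera calls.

## Task

Take the socket driver out of its holder, seat it on the square head of the screw that stands in the wooden crossbar, and push firmly down while turning clockwise so that the screw cuts its first thread and goes in at least 3 mm. Push hard enough that it bites at once instead of spinning loose in its hole, yet not so hard (over 35 N) that the wood splits, and do not touch the screw with the fingers. Then stand the driver back upright in its holder, let go, and leave the tape, jar and brush where they are.

Things in the scene. Friction and masses are not known exactly. Their poses are not given: they have to be found in the camera images.
- screw_top (a point): Centre of the top of the screw's plain dark steel square head, 16 x 16 mm, 9 mm high, on a 10 mm shank standing upright in a steel bracket on the middle of a pale wooden crossbar (240 x 50 x 32 mm, fixed to the bench by two 44 mm high plywood cleats). x and y axes are square to the head's flats, z up. Starts 65 mm above the bench. The screw stays in its hole: it cannot tip or come out.
- screw: The same screw; origin on its axis, 65 mm below the top of the head. It bites only while pushed down with about 12 N or more (15 to 22 N is good); pushed less, it spins without going in. Turning takes about 0.05 N m; pushing alone does not move it. The parts are rigid: a millimetre too deep is many newtons, so the push must be felt.
- sink (a joint): How far the screw has gone in, m: 0 at the start, at most 0.014. Right-hand thread, lead 6 mm per turn: clockwise seen from above drives it in (3 mm is half a turn).
- slip (a joint): How far the screw has spun without going in, rad: 0 at the start, grows clockwise seen from above; turned anticlockwise it spins back loose (negative). Beyond 2 rad either way the hole is reamed out.
- driver_handle (a point): Middle of the handle of the loose socket driver, 79 mm above its lower end: the place to grip, from above. The driver is 105 mm long, 0.16 kg: round black handle 28 mm across from 53 to 105 mm up, 12 mm shank below it, at the bottom a steel socket 26 x 26 mm outside, 28 mm high. z up along the driver, x and y square to the socket's flats.
- driver: The same driver; its origin is the centre of its lower end, axes as above.
- driver_seat (a point): Centre of the bottom of the driver's square recess, 14 mm above the lower end. The recess opens downwards: 18 x 18 mm (1 mm play each side of the head), flared to 24 mm over the lowest 4 mm. Seated, it rests on the top of the head, and the driver stands there by itself when let go, so the handle can be gripped afresh for the next part of the turn.
- holder_in (a point): Centre of the inner floor of the driver's holder, an open wooden box fixed to the bench, 60 x 60 mm and 45 mm high, walls and floor 6 mm thick (48 x 48 mm inside); the driver stands in it socket down, fitting at any yaw. z axis up.
- tape: Loose roll of masking tape lying flat, 100 mm across, 25 mm high; leave alone. Origin at the centre of its underside.
- jar: Loose closed glass jar, 56 mm across, 55 mm high; leave alone. Origin at the centre of its underside.
- brush: Loose flat brush lying on the bench, 200 mm long; leave alone. Origin at the middle of its underside.
Mind the look-alikes: they are no part of the job. Of the things that look like the driver, the middle-sized one is meant. Of the things that look like the part that bears holder_in, take the one that is farthest to the robot's right at the start.

How it is judged:
On the way, in this order (a step that is already met when the one before it is completed fails the run):
1. the driver is seated upright on the screw's head (distance between driver_seat and screw_top below 0.004 m and angle between driver_seat's own z axis and vertical below 0.12 rad), for 0.2 s.
2. the screw has gone in at least 3 mm (value of joint sink above 0.003 m), for 0.2 s.
At the end, for the whole second after the job is handed in: The screw is at least 3 mm deeper than at the start, and the driver stands upright (within 0.1 rad), at rest, on the floor of its holder (lower end within 5 mm of the floor and 16 mm of its centre), let go (value of joint sink above 0.003 m and horizontal distance between driver and holder_in below 0.016 m and z of driver in the frame of holder_in below 0.005 m and angle between driver's own z axis and vertical below 0.1 rad and linear speed of driver below 0.02 m/s); the robot touches nothing.
It fails at once if the screw spins loose in its hole by more than 2 rad without biting (either way), so the hole is reamed out (value of joint slip above 2 rad or value of joint slip below -2 rad).
It fails at once if the driver presses on the screw with more than 35 N and the wood splits (contact force between driver and screw above 35 N).
It fails at once if the fingers touch the screw (contact force between the fingers and screw above 1 N).
It fails at once if the tape, jar or brush is moved more than 30 mm (distance of any of tape, jar, brush from where it was at the start of the episode above 0.03 m).
It also fails if it takes over 72 s, if anything falls off the work surface, if the arm or the gripper's body presses on something with over 40 N, if the wrist force passes 120 N, or if a joint passes its speed limit or range.

## Working session

There is one attempt and no reset: what is moved stays moved. The work goes in short steps, Python scripts to look and compute and a tool call to move; the robot and the scene stay as the last step left them, time stands still between calls to the robot, and variables do not carry over. Pictures are saved under pics/ and viewed, about 8 in all and at most 12, crops included, and the job is handed in when it is done.

Besides the shell and the picture viewer there is one more tool, called after "Request:" by a JSON object that holds its "op" and its "data", one argument or row to a line. apply_moves: Moves the arm, as the interface text tells. Its arguments: {"type":"object","properties":{"series":{"type":"array"},"force":{"type":"number"}},"required":["series"]}

```bash
mkdir -p pics; cat > h.py <<'E'
from plant import *
import numpy as np, cv2
def snap(n,f):
    s=read_state(); c=read_camera(n); cv2.imwrite(f'pics/{f}.png',c['pixels']); 
    np.savez(f'pics/{f}.npz',**{k:np.array(v) for k,v in c.items()},pos=s['tool_pos'],ori=s['orientation']); return c
def load(f): return np.load(f'pics/{f}.npz')
def ray(d,u,v):
    K=d['intrinsics']; r=np.linalg.solve(K,[u,v,1.])
    if 'rvec' in d:
        R=cv2.Rodrigues(d['rvec'].astype(float))[0]; return -R.T@d['tvec'].ravel(), R.T@r
    T=d['tool_from_camera']; R=cv2.Rodrigues(d['ori'].astype(float))[0]
    return R@T[:3,3]+d['pos'], R@T[:3,:3]@r
def onz(d,u,v,z):
    o,r=ray(d,u,v); return o+r*(z-o[2])/r[2]
def proj(d,p):
    p=np.array(p,float)
    if 'rvec' in d: pc=cv2.Rodrigues(d['rvec'].astype(float))[0]@p+d['tvec'].ravel()
    else:
        T=d['tool_from_camera']; R=cv2.Rodrigues(d['ori'].astype(float))[0]
        pc=T[:3,:3].T@(R.T@(p-d['pos'])-T[:3,3])
    q=d['intrinsics']@pc; return q[:2]/q[2]
E
python3 - <<'E'
from h import *
print(read_state())
for n in('scene','top'): snap(n,n+'1')
E
```

```text
{'t': 0.0, 'q': array([ 1.15658212e+00,  1.31160079e-01,  1.48927177e+00, -2.55768535e-05,
        1.52301101e+00, -8.53772984e-02]), 'dq': array([-0.00044545,  0.0011109 ,  0.00126121,  0.00134784,  0.00072484,
        0.00093391]), 'joint_torque': array([-2.02860106e-04, -5.59889138e+01, -4.91727233e+01,  7.67085934e-02,
        3.63803166e-02, -1.70477392e-04]), 'tool_pos': array([0.19350878, 0.56733233, 0.21759223]), 'orientation': array([ 0.25665346,  1.55578105, -0.2594901 ]), 'force': array([ 0.47988011, -0.72175809, -0.3353871 ]), 'wrist_torque': array([ 0.00186884, -0.03463265, -0.02617255]), 'opening': 0.09293814805542534}
```

View pics/scene1.png

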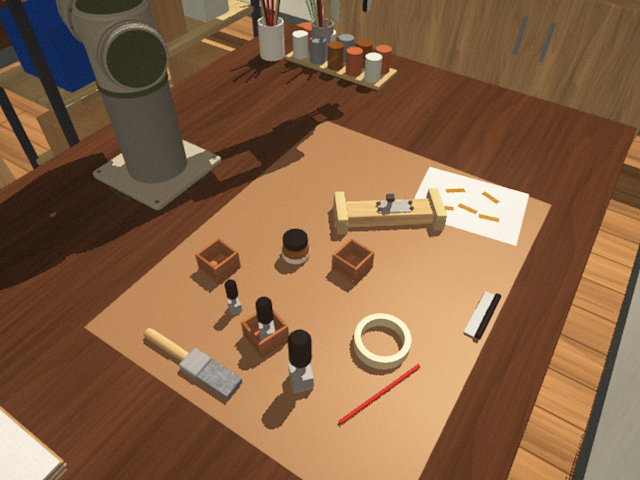

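View pics/top1.png

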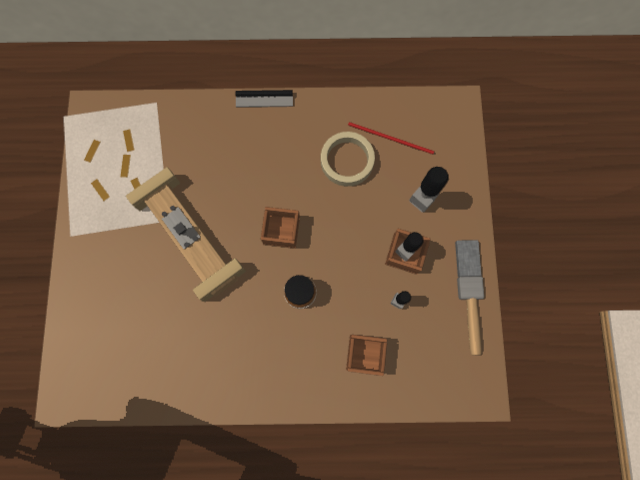

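The scene has three lookalike drivers in the top view: small at (402,299), middle at (408,245) standing in a box, and large at (428,188). There are three boxes: (281,226), (367,355) and (406,250). I choose the middle driver and the rightmost box (largest u, which is −y), where it already stands. I'll check that in a close crop.

```bash
python3 - <<'E'
from h import *
t=load('top1'); s=load('scene1')
a=cv2.resize(t['pixels'][205:295,355:455],(400,360),interpolation=cv2.INTER_CUBIC)
b=cv2.resize(t['pixels'][185:275,135:235],(400,360),interpolation=cv2.INTER_CUBIC)
cv2.imwrite('pics/c1.png',np.hstack([a,b]))
for n,u,v,z in [('drv top',414,241,.111),('box',406,251,.045),('boxmid',281,226,.045),('boxlow',367,355,.045),('screw',180,228,.065),('tape',348,158,.025),('jar',300,290,.055),('big',435,180,.12),('small',403,297,.09),('brush0',468,242,.01),('brush1',476,352,.01)]:
    print(n,onz(t,u,v,z).round(3))
print('cams',ray(t,0,0)[0],ray(s,0,0)[0])
for u,v in[(264,304),(390,199)]: print(onz(s,u,v,.111 if u<300 else .065).round(3))
E
```

```text
drv top [ 0.505 -0.234  0.111]
box [ 0.502 -0.233  0.045]
boxmid [ 0.549 -0.017  0.045]
boxlow [ 0.329 -0.16   0.045]
screw [0.543 0.153 0.065]
tape [ 0.681 -0.139  0.025]
jar [ 0.436 -0.05   0.055]
big [ 0.604 -0.272  0.12 ]
small [ 0.419 -0.216  0.09 ]
brush0 [ 0.523 -0.351  0.01 ]
brush1 [ 0.331 -0.35   0.01 ]
cams [ 0.33914402 -0.0798479   0.898448  ] [ 0.84701959 -0.59142751  0.76661884]
[ 0.515 -0.242  0.111]
[0.548 0.143 0.065]
```

View pics/c1.png

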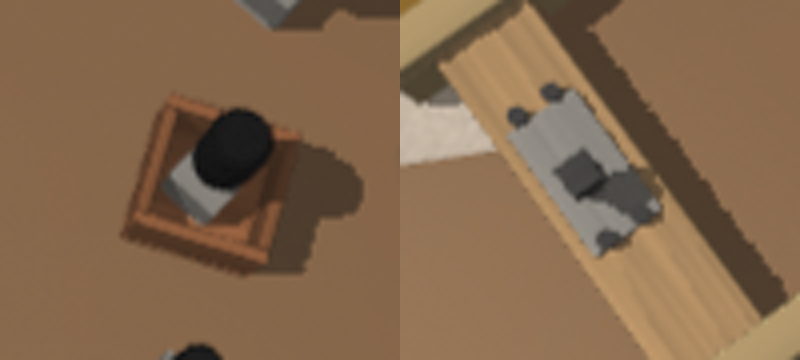

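The crop confirms the choice: the middle-sized driver stands in the rightmost box, with its black handle top at about (414,241). The screw head is a small dark square at about (180,228). I'll move over the screw first, since it's on the way.

```bash
cat >> h.py <<'E'
def plan(tx,ty,tz,yaw=None):
    s=read_state(); R=cv2.Rodrigues(s['orientation'])[0]
    y0=np.degrees(np.arctan2(R[1,1],R[0,1]))
    d=R.T@(np.array([tx,ty,tz])-s['tool_pos'])
    print('lin',(d/.6).round(4),'dist',np.linalg.norm(d).round(4),'yaw',y0.round(2),'x axis',R[:,0].round(4))
    if yaw is not None: print('roll(+cw)/30:',round(((y0-yaw+90)%180-90)/30,3))
    print('pos',s['tool_pos'].round(4),'q',s['q'].round(3),'t',s['t'],'F',s['force'].round(2),'M',s['wrist_torque'].round(3),'open',round(s['opening'],4))
    return s
E
python3 - <<'E'
from h import *
c=snap('wrist','w0'); print(c['tool_from_camera'],c['intrinsics'])
plan(.545,.15,.22,0)
E
```

```text
[[ 4.61785155e-04 -2.68163082e-01  9.63373421e-01 -1.66123251e-01]
 [ 9.99999889e-01  2.08999196e-04 -4.21165071e-04 -3.85069208e-04]
 [-8.84033469e-05  9.63373509e-01  2.68163149e-01 -7.43303914e-02]
 [ 0.00000000e+00  0.00000000e+00  0.00000000e+00  1.00000000e+00]] [[335.09756288   0.         313.29128281]
 [  0.         335.09756288 243.34602881]
 [  0.           0.           1.        ]]
lin [-0.003  -0.4693  0.779 ] dist 0.5457 yaw 71.16 x axis [-5.0e-04 -1.3e-03 -1.0e+00]
roll(+cw)/30: 2.372
pos [0.1936 0.5675 0.2178] q [ 1.157  0.131  1.489 -0.     1.523 -0.085] t 0.15 F [-0.34  0.21  0.12] M [ 0.014 -0.     0.013] open 0.0925
```

Request:
{"op": "apply_moves", "data": {
  "series": [
    {"jaw": -1, "linear": [0, -0.469, 0.779], "roll": 0},
    {"jaw": -1, "linear": [0.08, -0.469, 0.779], "roll": 0},
    {"jaw": -1, "linear": [0.08, -0.469, 0.779], "roll": 0},
    {"jaw": -1, "linear": [0.08, -0.469, 0.779], "roll": 0},
    {"jaw": -1, "linear": [0.08, -0.469, 0.779], "roll": 0},
    {"jaw": -1, "linear": [0.08, -0.469, 0.779], "roll": 0},
    {"jaw": -1, "linear": [0.08, -0.469, 0.779], "roll": 0},
    {"jaw": -1, "linear": [0.08, -0.469, 0.779], "roll": 0},
    {"jaw": -1, "linear": [0.08, -0.469, 0.779], "roll": 0},
    {"jaw": -1, "linear": [0.08, -0.469, 0.779], "roll": 0},
    {"jaw": -1, "linear": [0.08, -0.469, 0.779], "roll": 0},
    {"jaw": -1, "linear": [0.08, -0.469, 0.779], "roll": 0}
  ]
}}

```text
t: 1.65
tool_pos: [0.5443, 0.1513, 0.1703]
orientation: [0.256, 1.556, -0.258]
force: [1.0, 1.0, -0.1]
opening: 0.093
```

```bash
python3 - <<'E'
from h import *
snap('wrist','w1'); plan(.505,-.234,.22,None)
d=load('w1'); u,v=proj(d,[.545,.15,.065]).round().astype(int); print(u,v)
a=d['pixels'][max(v-100,0):v+100,max(u-130,0):u+130]; print(max(v-100,0),max(u-130,0))
cv2.imwrite('pics/w1c.png',cv2.resize(a,None,fx=3,fy=3,interpolation=cv2.INTER_CUBIC))
E
```

```text
lin [-0.0819 -0.6295  0.1441] dist 0.3906 yaw 71.26 x axis [-4.0e-04 -1.1e-03 -1.0e+00]
pos [0.5444 0.1514 0.1704] q [ 1.810e-01  6.400e-02  1.647e+00 -1.000e-03  1.431e+00 -1.062e+00] t 1.7 F [-0.09  0.52  0.02] M [ 0.018 -0.038  0.032] open 0.0929
313 243
143 183
```

View pics/w1c.png

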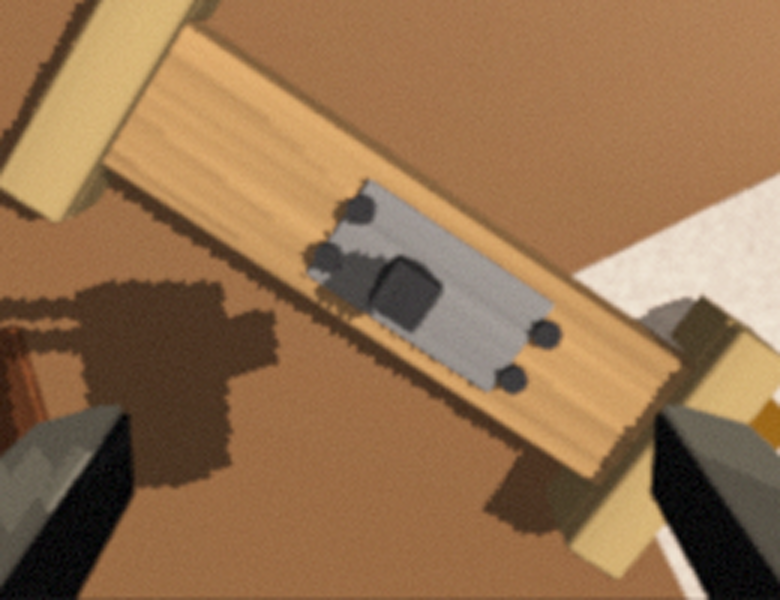

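The wrist crop shows the screw head's top face, a lighter dark square, centred near crop (407,297), which is about full-image (319,242). Its camera-facing side is the darker strip above it.

```bash
python3 - <<'E'
from h import *
d=load('w1'); g=cv2.cvtColor(d['pixels'],cv2.COLOR_BGR2GRAY)
print(g[226:256,303:334])
E
```

```text
[[137 144 139 147 150 147 148 149 154 155 155 151 149 150 144 145 143 144
  146 147 149 148 152 153 152 150 153 148 151 154 151]
 [120 121 119 143 147 144 134 135 148 152 156 148 134 132 130 139 142 142
  143 148 145 145 149 151 152 150 152 149 154 150 152]
 [ 86  84  98 126 132 121 103 107 132 146 139 114  86  70  84 107 121 134
  139 142 144 145 151 150 151 152 156 153 154 151 152]
 [ 72  70  74  84  87  82  75  80 101 110  89  61  40  40  45  58  76  97
  110 128 140 139 146 146 147 150 149 148 150 153 153]
 [ 72  71  73  74  74  73  72  70  76  71  47  38  46  55  46  40  44  53
   66  90 113 129 143 143 146 146 151 152 149 153 153]
 [ 70  72  71  72  72  71  73  64  43  35  29  43  54  60  58  51  45  44
   47  56  75  99 128 145 147 146 145 147 153 152 149]
 [ 70  73  67  73  74  74  63  44  30  28  38  49  59  59  66  62  55  45
   42  37  47  69 101 133 143 145 146 146 151 149 150]
 [ 71  72  70  71  67  68  54  34  26  31  47  58  60  62  63  61  60  54
   50  45  43  47  72 106 135 145 142 147 141 143 152]
 [ 73  72  72  71  68  59  40  32  30  43  59  64  65  64  65  60  6
[... 2070 characters left out ...]
   62  75 106 138 146 145 146 145 145 146 147 148 148]
 [165 167 166 166 160 160 139 115 130 140 141 132 112  90  67  63  60  64
   73  96 121 143 148 148 145 145 147 148 150 149 149]
 [146 161 169 168 168 162 151 132 137 139 130 134 137 125  93  75  65  71
   95 125 138 142 145 143 145 147 147 144 147 148 147]
 [108 135 155 165 167 166 163 159 160 142 114 128 137 140 132 117  94  97
  122 142 147 144 149 145 146 146 144 145 143 146 146]
 [ 74  94 121 145 161 166 168 167 161 151 128 131 135 134 135 138 131 131
  138 148 150 151 149 146 142 141 145 144 145 149 144]
 [ 59  64  80 107 135 157 164 167 167 159 148 137 140 118 121 136 140 144
  144 149 149 148 145 146 141 143 144 143 143 148 147]]
```

Request:
{"op": "apply_moves", "data": {
  "series": [
    {"jaw": -1, "linear": [-0.08, -0.63, 0.144], "roll": 0},
    {"jaw": -1, "linear": [-0.08, -0.63, 0.144], "roll": 0},
    {"jaw": -1, "linear": [-0.08, -0.63, 0.144], "roll": 0},
    {"jaw": -1, "linear": [-0.08, -0.63, 0.144], "roll": 0},
    {"jaw": -1, "linear": [-0.08, -0.63, 0.144], "roll": 0},
    {"jaw": -1, "linear": [-0.08, -0.63, 0.144], "roll": 0},
    {"jaw": -1, "linear": [-0.08, -0.63, 0.144], "roll": 0},
    {"jaw": -1, "linear": [-0.08, -0.63, 0.144], "roll": 0},
    {"jaw": -1, "linear": [-0.08, -0.63, 0.144], "roll": 0},
    {"jaw": -1, "linear": [-0.08, -0.63, 0.144], "roll": 0}
  ]
}}

```text
t: 2.95
tool_pos: [0.5052, -0.2325, 0.2186]
orientation: [0.254, 1.556, -0.255]
force: [0.5, -0.0, -0.2]
opening: 0.0927
```

```bash
python3 - <<'E'
from h import *
snap('wrist','w2'); plan(.505,-.234,.066,None)
d=load('w2'); u,v=proj(d,[.505,-.234,.1]).round().astype(int); print(u,v)
cv2.imwrite('pics/w2c.png',cv2.resize(d['pixels'][v-120:v+120,u-160:u+160],None,fx=2.5,fy=2.5,interpolation=cv2.INTER_CUBIC))
E
```

```text
lin [ 0.2544 -0.0019  0.0006] dist 0.1526 yaw 71.39 x axis [-7.e-04 -7.e-04 -1.e+00]
pos [ 0.5051 -0.2327  0.2186] q [-5.230e-01  1.200e-02  1.612e+00 -1.000e-03  1.518e+00 -1.769e+00] t 3.0 F [ 0.09 -1.21 -0.46] M [ 0.025 -0.022  0.004] open 0.0928
312 238
```

View pics/w2c.png

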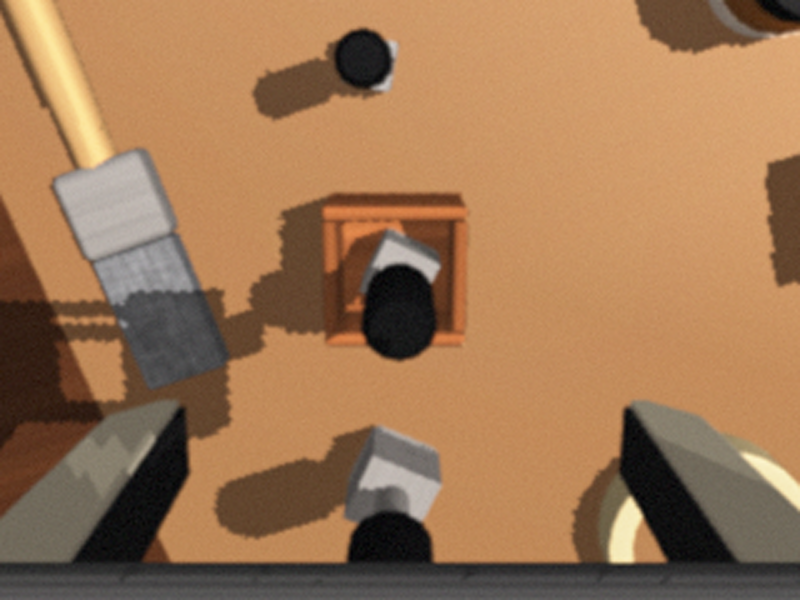

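The close view shows the driver's black handle, with its top face near crop (400,322), or full (312,247), inside the box. The big driver is at crop (395,500) and the small one at (363,58). The jaw direction clears both. Next I'll measure the handle axis, the head and the socket yaw.

```bash
python3 - <<'E'
from h import *
from scipy.ndimage import map_coordinates
# screw head, far edges
d=load('w1'); g=cv2.cvtColor(d['pixels'],cv2.COLOR_BGR2GRAY).astype(float)
def cross(p,n,L=105):
    s=np.arange(-5,5,.05); P=np.array(p)[:,None]+np.array(n)[:,None]*s
    v=map_coordinates(g,[P[1],P[0]],order=1); i=np.argmax(v>L); return P[:,i]
def edge(a,b,n,z,k=8):
    pts=[onz(d,*cross(np.array(a)+(np.array(b)-a)*f,n),z)[:2] for f in np.linspace(.2,.8,k)]
    l=cv2.fitLine(np.float32(pts)*1000,cv2.DIST_HUBER,0,.01,.01).ravel(); return l[:2],l[2:]/1000
n1=np.array([15.5,10.5])/18.7; n2=np.array([-10,15.5])/18.4
d1,p1=edge((329.3,239),(320,252.5),n1,.065); d2,p2=edge((308,246),(319,253),n2,.065)
c=p1+d1*np.linalg.solve(np.c_[d1,-d2],p2-p1)[0]
a1,a2=[np.degrees(np.arctan2(x[1],x[0])) for x in(d1,d2)]
ctr0=np.array([.544,.150]); 
print('head edges',a1,a2,'corner',c)
i1=d1 if d1@(ctr0-c)>0 else -d1; i2=d2 if d2@(ctr0-c)>0 else -d2
print('head centre',c+.008*(i1+i2), 'by diag',onz(d,317.9,241.1,.065))
# handle
d=load('w2'); im=d['pixels']; m=(im.max(2)<55).astype(np.uint8); m[275:]=0;m[:,:270]=0;m[:,360:]=0;m[:200]=0
cs=cv2.findContours(m,0,1)[0]; q=max(cs,key=cv2.contourArea)[:,0]; print('handle bbox',q.min(0),q.max(0))
r=q.max(0); u0=(q[:,0].min()+q[:,0].max())/2
b=onz(d,u0,r[1]+.5,.111); o=ray(d,0,0)[0]; R=cv2.Rodrigues(d['ori'])[0]
z=R[:,2]; print('handle centre',b-.014*z,'zaxis',z)
for w in (q[:,0].min(),q[:,0].max()): print(onz(d,w,r[1]-15,.111))
# socket crop
g=cv2.resize(im[205:255,290:340],None,fx=12,fy=12,interpolation=cv2.INTER_CUBIC)
cv2.imwrite('pics/sock.png',g)
E
```

```text
head edges -52.808067 37.744152 corner [0.55607694 0.15276681]
head centre [0.544915   0.15424263] by diag [0.54464376 0.15464926 0.065     ]
handle bbox [297 224] [326 261]
handle centre [ 0.5083244  -0.23577345  0.11100623] zaxis [ 9.47775524e-01 -3.18937858e-01 -4.44720423e-04]
[ 0.50452004 -0.24747478  0.111     ]
[ 0.51236921 -0.2241152   0.111     ]
```

View pics/sock.png

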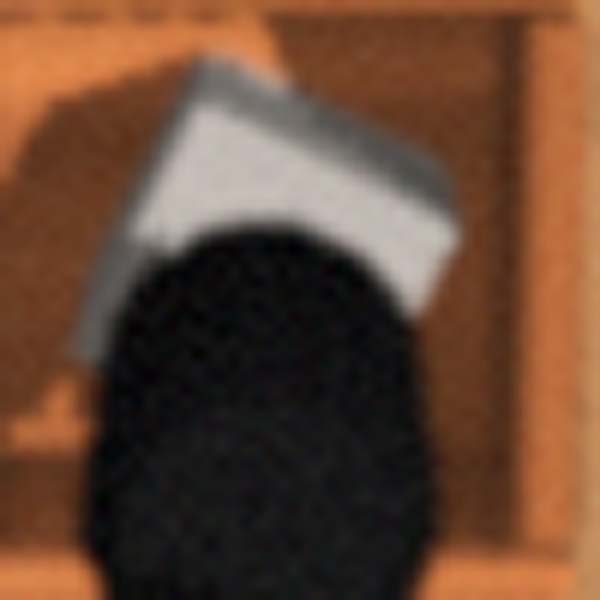

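The zoomed socket crop shows its top face's near edge running from crop (205,103) to (460,235). That gives the driver's yaw.

```bash
python3 - <<'E'
from h import *
d=load('w2'); f=lambda u,v,z:onz(d,290+u/12-.5,205+v/12-.5,z)
a=f(205,103,.034);b=f(462,225,.034);e=b-a;print(np.linalg.norm(e),np.degrees(np.arctan2(e[1],e[0])))
l=f(130,232,.034);e=l-a;print(np.degrees(np.arctan2(e[1],e[0])))
a=f(205,50,.006);b=f(440,155,.006);e=b-a;print(np.linalg.norm(e),np.degrees(np.arctan2(e[1],e[0])))
plan(.508,-.2355,.066)
plan(.508,-.2355,.14)
E
```

```text
0.02533484743118043 45.68938136105022
-48.686979794422946
0.02461665669786423 47.100420483838
lin [ 0.2544 -0.0027  0.0061] dist 0.1527 yaw 71.39 x axis [-7.e-04 -7.e-04 -1.e+00]
pos [ 0.5051 -0.2327  0.2186] q [-5.230e-01  1.200e-02  1.612e+00 -1.000e-03  1.518e+00 -1.769e+00] t 3.0 F [ 0.09 -1.21 -0.46] M [ 0.025 -0.022  0.004] open 0.0928
lin [ 0.131  -0.0028  0.006 ] dist 0.0787 yaw 71.39 x axis [-7.e-04 -7.e-04 -1.e+00]
pos [ 0.5051 -0.2327  0.2186] q [-5.230e-01  1.200e-02  1.612e+00 -1.000e-03  1.518e+00 -1.769e+00] t 3.0 F [ 0.09 -1.21 -0.46] M [ 0.025 -0.022  0.004] open 0.0928
```

Request:
{"op": "apply_moves", "data": {
  "force": 50,
  "series": [
    {"jaw": -1, "linear": [0.1, -0.0028, 0.006], "roll": 0},
    {"jaw": -1, "linear": [0.2, -0.0028, 0.006], "roll": 0},
    {"jaw": -1, "linear": [0.254, -0.0028, 0.006], "roll": 0},
    {"jaw": -1, "linear": [0.254, -0.0028, 0.006], "roll": 0},
    {"jaw": -1, "linear": [0.254, -0.0028, 0.006], "roll": 0},
    {"jaw": 1, "linear": [0.254, -0.0028, 0.006], "roll": 0},
    {"jaw": 1, "linear": [0.254, -0.0028, 0.006], "roll": 0},
    {"jaw": 1, "linear": [0.254, -0.0028, 0.006], "roll": 0},
    {"jaw": 1, "linear": [0.254, -0.0028, 0.006], "roll": 0},
    {"jaw": 1, "linear": [0.254, -0.0028, 0.006], "roll": 0},
    {"jaw": 1, "linear": [0.254, -0.0028, 0.006], "roll": 0},
    {"jaw": 1, "linear": [0.254, -0.0028, 0.006], "roll": 0},
    {"jaw": 1, "linear": [0.254, -0.0028, 0.006], "roll": 0}
  ]
}}

```text
t: 4.62
tool_pos: [0.5079, -0.2355, 0.0662]
orientation: [0.254, 1.556, -0.256]
force: [-0.6, -0.2, -0.3]
opening: 0.0272
```

```bash
python3 - <<'E'
from h import *
plan(.508,-.2355,.2)
E
```

```text
lin [-2.231e-01 -1.000e-04  0.000e+00] dist 0.1338 yaw 71.39 x axis [-7.e-04 -6.e-04 -1.e+00]
pos [ 0.5079 -0.2355  0.0662] q [-5.250e-01  1.490e-01  1.755e+00 -1.000e-03  1.237e+00 -1.771e+00] t 4.625 F [-0.55 -0.2  -0.29] M [0.053 0.013 0.072] open 0.0272
```

Request:
{"op": "apply_moves", "data": {
  "series": [
    {"jaw": 1, "linear": [-0.06, 0, 0], "roll": 0},
    {"jaw": 1, "linear": [-0.14, 0, 0], "roll": 0},
    {"jaw": 1, "linear": [-0.223, 0, 0], "roll": 0},
    {"jaw": 1, "linear": [-0.223, 0, 0], "roll": 0},
    {"jaw": 1, "linear": [-0.223, 0, 0], "roll": 0}
  ]
}}

```text
t: 5.25
tool_pos: [0.5076, -0.2353, 0.1991]
orientation: [0.255, 1.557, -0.255]
force: [-0.0, 0.2, -2.6]
opening: 0.0276
```

```bash
python3 - <<'E'
from h import *
s=plan(.545,.153,.2)
snap('wrist','w3'); im=load('w3')['pixels']
cv2.imwrite('pics/w3c.png',cv2.resize(im[200:420,220:410],None,fx=4,fy=4,interpolation=cv2.INTER_CUBIC)[:600])
d=load('w3')
for zo in (0.0,.0):pass
R=cv2.Rodrigues(d['ori'])[0]
for x in (-.045,.034-.0): print(x,proj(d,d['pos']+R@np.array([x,0,0])).round(1))
E
```

```text
lin [-0.0018  0.6331 -0.1475] dist 0.39 yaw 71.39 x axis [-1.5e-03 -2.0e-04 -1.0e+00]
pos [ 0.5076 -0.2353  0.1991] q [-5.250e-01  3.200e-02  1.627e+00 -1.000e-03  1.483e+00 -1.771e+00] t 5.25 F [-0.    0.2  -2.64] M [ 0.012  0.007 -0.036] open 0.0276
-0.045 [314.4 339.3]
0.034 [314.  271.6]
```

View pics/w3c.png

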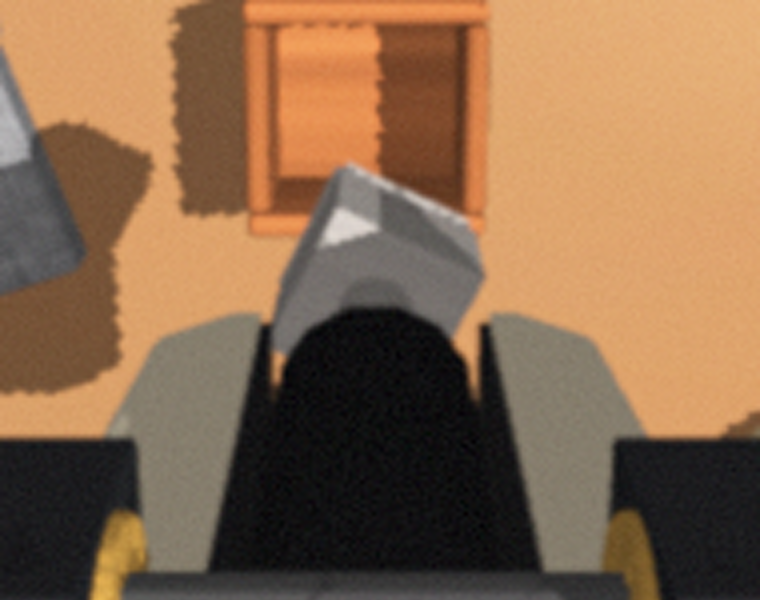

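The driver is held straight between the pads. The socket's lower near edge runs from crop (347,165) to (475,215), and its upper one from (335,207) to (484,270). I'll use them for the socket's pose in the tool frame.

```bash
python3 - <<'E'
from h import *
d=load('w3'); K=d['intrinsics'];T=d['tool_from_camera']
def f(u,v,x):
    r=T[:3,:3]@np.linalg.solve(K,[220+u/4-.4,200+v/4-.4,1]); o=T[:3,3]; return (o+r*(x-o[0])/r[0])[1:]*1000
for A,B,x in [((347,165),(477,218),.060),((335,207),(485,271),.032)]:
    a,b=f(*A,x),f(*B,x); e=b-a; L=np.linalg.norm(e); n=np.array([-e[1],e[0]])/L; 
    if n[1]<0:n=-n
    print('len',L.round(1),'angle in tool yz',np.degrees(np.arctan2(e[1],e[0])).round(1),'centre yz',((a+b)/2+13*n).round(2))
a,l=f(335,207,.032),f(275,345,.032);e=l-a;print(np.degrees(np.arctan2(e[1],e[0])),np.linalg.norm(e))
# straightforward edge fits w/ gradients: gray samples
E
```

```text
len 24.9 angle in tool yz 22.9 centre yz [1.06 3.62]
len 25.6 angle in tool yz 24.1 centre yz [-0.22  3.05]
112.9723339168876 24.914103425349516
```

```bash
python3 - <<'E'
from h import *
s=plan(.569,.198,.19)
E
```

```text
lin [ 0.0136  0.7167 -0.1325] dist 0.4374 yaw 71.39 x axis [-3.2e-03  8.0e-04 -1.0e+00]
pos [ 0.5071 -0.2349  0.198 ] q [-5.250e-01  3.300e-02  1.628e+00 -1.000e-03  1.483e+00 -1.771e+00] t 5.3 F [-0.63  0.37 -1.85] M [-0.015  0.013 -0.053] open 0.0275
```

Request:
{"op": "apply_moves", "data": {
  "series": [
    {"jaw": 1, "linear": [0.01, 0.1, -0.02], "roll": -0.2},
    {"jaw": 1, "linear": [0.01, 0.2, -0.04], "roll": -0.5},
    {"jaw": 1, "linear": [0.01, 0.3, -0.06], "roll": -0.8},
    {"jaw": 1, "linear": [0.01, 0.4, -0.08], "roll": -1},
    {"jaw": 1, "linear": [0.01, 0.5, -0.1], "roll": -1},
    {"jaw": 1, "linear": [0.01, 0.6, -0.12], "roll": -1},
    {"jaw": 1, "linear": [0.01, 0.68, -0.13], "roll": -1},
    {"jaw": 1, "linear": [0.01, 0.717, -0.132], "roll": -1},
    {"jaw": 1, "linear": [0.01, 0.717, -0.132], "roll": -1}
  ]
}}

```text
t: 6.42
tool_pos: [0.5685, 0.1987, 0.1901]
orientation: [-0.157, 1.571, 0.158]
force: [0.2, -0.2, -1.5]
opening: 0.0273
```

Request:
{"op": "apply_moves", "data": {
  "series": [
    {"jaw": 1, "linear": [0, 0, 0], "roll": -0.35},
    {"jaw": 1, "linear": [0, 0, 0], "roll": -0.7},
    {"jaw": 1, "linear": [0, 0, 0], "roll": -1},
    {"jaw": 1, "linear": [0, 0, 0], "roll": -1}
  ]
}}

```text
t: 6.92
tool_pos: [0.5682, 0.1969, 0.1894]
orientation: [-0.564, 1.504, 0.566]
force: [0.4, 0.4, -1.5]
opening: 0.0274
```

```bash
python3 - <<'E'
from h import *
s=plan(.569,.198,.17,151.5)
E
```

```text
lin [0.0324 0.0004 0.0024] dist 0.0195 yaw 131.34 x axis [-0.0075 -0.001  -1.    ]
roll(+cw)/30: -0.672
pos [0.5682 0.1969 0.1894] q [ 2.480e-01  1.560e-01  1.513e+00  1.000e-03  1.480e+00 -2.045e+00] t 6.925 F [ 0.39  0.41 -1.55] M [ 0.052  0.005 -0.038] open 0.0274
```

Request:
{"op": "apply_moves", "data": {
  "series": [
    {"jaw": 1, "linear": [0.015, 0, 0.002], "roll": -0.35},
    {"jaw": 1, "linear": [0.032, 0, 0.002], "roll": -0.67},
    {"jaw": 1, "linear": [0.032, 0, 0.002], "roll": -0.67},
    {"jaw": 1, "linear": [0.032, 0, 0.002], "roll": -0.67},
    {"jaw": 1, "linear": [0.032, 0, 0.002], "roll": -0.67}
  ]
}}

```text
t: 7.55
tool_pos: [0.5693, 0.1975, 0.1709]
orientation: [-0.831, 1.412, 0.835]
force: [-0.6, 0.3, -1.5]
opening: 0.0273
```

```bash
python3 - <<'E'
from h import *
s=plan(.545,.154,.17,151.5)
snap('wrist','w4'); d=load('w4'); im=d['pixels']; p=proj(d,[.545,.154,.065]); print(p)
u,v=p.round().astype(int); print(u-33,v-30)
a=cv2.resize(im[v-30:v+30,u-33:u+33],(660,600),interpolation=cv2.INTER_CUBIC)
cv2.imwrite('pics/w4c.png',np.hstack([cv2.resize(a,(396,360)),cv2.resize(im[220:310,264:363],(396,360),interpolation=cv2.INTER_CUBIC)]))
E
```

```text
lin [ 0.0018  0.0007 -0.083 ] dist 0.0498 yaw 151.25 x axis [-6.6e-03 -9.0e-04 -1.0e+00]
roll(+cw)/30: -0.008
pos [0.5693 0.1975 0.1709] q [ 2.480e-01  1.700e-01  1.532e+00  1.000e-03  1.446e+00 -2.392e+00] t 7.55 F [-0.56  0.34 -1.53] M [ 0.094  0.041 -0.017] open 0.0273
[313.263767   182.99323307]
280 153
```

View pics/w4c.png

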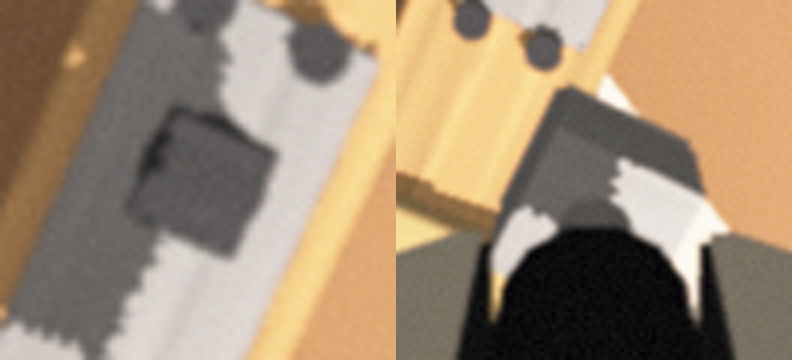

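Head top corners in the left panel are about (172,106), (277,152), (235,258) and (130,212). Their centre matches the projection of (0.545,0.154) to within 0.3 px. In the right panel the socket's lower near edge runs from (568,88) to (690,148).

```bash
python3 - <<'E'
from h import *
d=load('w4'); K=d['intrinsics'];T=d['tool_from_camera'];R=cv2.Rodrigues(d['ori'])[0]
def f(u,v,x):
    r=T[:3,:3]@np.linalg.solve(K,[u,v,1]); o=T[:3,3]; return (o+r*(x-o[0])/r[0])[1:]*1000
ang=lambda e:np.degrees(np.arctan2(e[1],e[0])).round(1)
H=[f(280+u/6-.42,153+v/6-.42,d['pos'][2]-.065) for u,v in[(172,106),(277,152),(235,258),(130,212)]]
print('head yz angles',[ang(H[(i+1)%4]-H[i]) for i in range(4)],'centre',np.mean(H,0).round(2))
S=lambda u,v,x:f(264+(u-396)/4-.4,220+v/4-.4,x)
for A,B,x in[((567,87),(691,146),.060),((560,128),(705,190),.032)]:
    a,b=S(*A,x),S(*B,x);e=b-a;L=np.linalg.norm(e);n=np.array([-e[1],e[0]])/L
    print('sock',L.round(1),ang(e),'centre',((a+b)/2+13*n).round(2))
a,b=S(567,87,.060),S(502,200,.060); print(ang(b-a))
E
```

```text
head yz angles [np.float64(23.2), np.float64(111.4), np.float64(-156.4), np.float64(-67.8)] centre [ 3.000e-02 -4.944e+01]
sock 24.4 26.3 centre [0.24 3.71]
sock 24.8 24.1 centre [0.56 2.56]
119.3
```

```bash
cat >> h.py <<'E'
def over(z,oy=.0003,oz=.0025,head=(.545,.154)):
    R=cv2.Rodrigues(read_state()['orientation'])[0]; off=R@np.array([.05,oy,oz]); return plan(head[0]-off[0],head[1]-off[1],z)
E
python3 -c "
from h import *
over(.130)"
```

```text
lin [ 0.0683 -0.0007 -0.0867] dist 0.0662 yaw 151.3 x axis [-6.7e-03 -9.0e-04 -1.0e+00]
pos [0.5693 0.1976 0.1708] q [ 2.480e-01  1.700e-01  1.533e+00  1.000e-03  1.446e+00 -2.392e+00] t 7.6 F [-0.01 -0.01 -1.77] M [0.126 0.066 0.039] open 0.0276
```

Request:
{"op": "apply_moves", "data": {
  "series": [
    {"jaw": 1, "linear": [0, -0.0007, -0.04], "roll": -0.05},
    {"jaw": 1, "linear": [0, -0.0007, -0.0867], "roll": -0.05},
    {"jaw": 1, "linear": [0, -0.0007, -0.0867], "roll": -0.05},
    {"jaw": 1, "linear": [0.03, -0.0007, -0.0867], "roll": -0.05},
    {"jaw": 1, "linear": [0.06, -0.0007, -0.0867], "roll": -0.05},
    {"jaw": 1, "linear": [0.0683, -0.0007, -0.0867], "roll": -0.05},
    {"jaw": 1, "linear": [0.0683, -0.0007, -0.0867], "roll": -0.05},
    {"jaw": 1, "linear": [0.0683, -0.0007, -0.0867], "roll": -0.05}
  ]
}}

```text
t: 8.6
tool_pos: [0.5448, 0.1519, 0.1305]
orientation: [-0.852, 1.403, 0.856]
force: [-0.5, -0.2, -1.9]
opening: 0.0275
```

```bash
python3 - <<'E'
from h import *
over(.121)
for n in('scene','top','wrist'): snap(n,n+'5')
s=load('scene5');t=load('top5');w=load('wrist5')
def c(d,p,h):
    u,v=proj(d,p).round().astype(int); a=d['pixels'][v-h:v+h,u-h:u+h]; print(u-h,v-h); return cv2.resize(a,(264,360) if 0 else (264,264),interpolation=cv2.INTER_CUBIC)
cv2.imwrite('pics/m5.png',np.hstack([c(s,[.545,.154,.08],33),c(t,[.545,.154,.08],33),c(w,[.545,.154,.08],44)]))
E
```

```text
lin [ 0.0158  0.0003 -0.0006] dist 0.0095 yaw 152.81 x axis [-6.e-03 -7.e-04 -1.e+00]
pos [0.5448 0.1519 0.1305] q [ 0.181  0.102  1.682  0.     1.364 -2.486] t 8.6 F [-0.47 -0.17 -1.92] M [0.051 0.057 0.035] open 0.0275
359 157
144 191
270 223
```

View pics/m5.png

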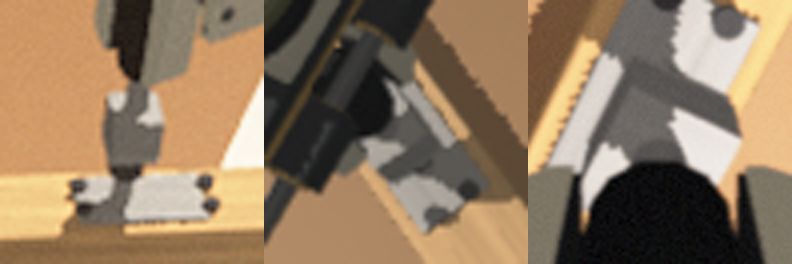

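The views show the socket directly over the head. I'll lower it gently and watch the force.

Request:
{"op": "apply_moves", "data": {
  "series": [
    {"jaw": 1, "linear": [0.005, 0.0003, -0.0006], "roll": 0},
    {"jaw": 1, "linear": [0.01, 0.0003, -0.0006], "roll": 0},
    {"jaw": 1, "linear": [0.0145, 0.0003, -0.0006], "roll": 0},
    {"jaw": 1, "linear": [0.0145, 0.0003, -0.0006], "roll": 0}
  ]
}}

```text
t: 9.25
tool_pos: [0.5442, 0.1515, 0.1216]
orientation: [-0.851, 1.403, 0.856]
force: [-0.4, 0.3, -1.4]
opening: 0.0275
```

```bash
python3 -c "
from h import *
s=over(.1112); R=cv2.Rodrigues(s['orientation'])[0]; print('F tool',(R.T@s['force']).round(2),(R.T@s['wrist_torque']).round(3))"
```

```text
lin [ 0.0173 -0.0003  0.0005] dist 0.0104 yaw 152.8 x axis [-6.2e-03 -8.0e-04 -1.0e+00]
pos [0.5442 0.1515 0.1216] q [ 0.181  0.109  1.692  0.     1.347 -2.486] t 9.25 F [-0.36  0.28 -1.38] M [0.069 0.061 0.028] open 0.0275
F tool [1.38 0.44 0.09] [-0.028 -0.034  0.086]
```

Request:
{"op": "apply_moves", "data": {
  "series": [
    {"jaw": 1, "linear": [0.002, 0, 0.0002], "roll": 0},
    {"jaw": 1, "linear": [0.004, 0, 0.0002], "roll": 0},
    {"jaw": 1, "linear": [0.004, 0, 0.0002], "roll": 0}
  ]
}}

```text
t: 9.62
tool_pos: [0.5442, 0.1516, 0.119]
orientation: [-0.851, 1.403, 0.856]
force: [-1.0, 0.3, -1.4]
opening: 0.0271
```

```bash
python3 -c "
from h import *
s=over(.1112); R=cv2.Rodrigues(s['orientation'])[0]; print('F tool',(R.T@s['force']).round(2),(R.T@s['wrist_torque']).round(3))"
```

```text
lin [ 0.0131 -0.0004  0.0004] dist 0.0078 yaw 152.8 x axis [-6.4e-03 -8.0e-04 -1.0e+00]
pos [0.5442 0.1516 0.119 ] q [ 0.181  0.111  1.694  0.     1.343 -2.486] t 9.625 F [-0.96  0.32 -1.43] M [0.065 0.078 0.024] open 0.0271
F tool [ 1.43  1.   -0.15] [-0.025 -0.022  0.099]
```

Request:
{"op": "apply_moves", "data": {
  "series": [
    {"jaw": 1, "linear": [0.004, 0, 0], "roll": 0},
    {"jaw": 1, "linear": [0.008, 0, 0], "roll": 0},
    {"jaw": 1, "linear": [0.009, 0, 0], "roll": 0},
    {"jaw": 1, "linear": [0.009, 0, 0], "roll": 0}
  ]
}}

```text
t: 10.12
tool_pos: [0.5441, 0.1516, 0.1135]
orientation: [-0.851, 1.403, 0.856]
force: [-0.5, 0.8, -1.6]
opening: 0.0275
```

```bash
python3 -c "
from h import *
s=over(.1112); R=cv2.Rodrigues(s['orientation'])[0]; print('F tool',(R.T@s['force']).round(2),(R.T@s['wrist_torque']).round(3))"
```

```text
lin [ 0.0038 -0.0005  0.0005] dist 0.0023 yaw 152.8 x axis [-6.7e-03 -8.0e-04 -1.0e+00]
pos [0.5441 0.1516 0.1135] q [ 0.181  0.117  1.699  0.     1.333 -2.486] t 10.125 F [-0.54  0.76 -1.55] M [ 0.091  0.02  -0.005] open 0.0275
F tool [1.55 0.82 0.44] [ 0.005 -0.071  0.059]
```

Request:
{"op": "apply_moves", "data": {
  "series": [
    {"jaw": 1, "linear": [0.001, 0, 0], "roll": 0},
    {"jaw": 1, "linear": [0.002, 0, 0], "roll": 0},
    {"jaw": 1, "linear": [0.003, 0, 0], "roll": 0},
    {"jaw": 1, "linear": [0.003, 0, 0], "roll": 0}
  ]
}}

```text
t: 10.62
tool_pos: [0.544, 0.1516, 0.1117]
orientation: [-0.851, 1.404, 0.856]
force: [0.4, 0.4, -1.9]
opening: 0.0273
```

Request:
{"op": "apply_moves", "data": {
  "series": [
    {"jaw": 1, "linear": [0.0008, 0, 0], "roll": 0},
    {"jaw": 1, "linear": [0.0008, 0, 0], "roll": 0},
    {"jaw": 1, "linear": [0.0008, 0, 0], "roll": 0}
  ]
}}

```text
t: 11.0
tool_pos: [0.5441, 0.1516, 0.1113]
orientation: [-0.851, 1.403, 0.856]
force: [0.5, -1.0, -1.3]
opening: 0.0275
```

Request:
{"op": "apply_moves", "data": {
  "series": [
    {"jaw": 1, "linear": [0.0008, 0, 0], "roll": 0},
    {"jaw": 1, "linear": [0.0008, 0, 0], "roll": 0},
    {"jaw": 1, "linear": [0.0008, 0, 0], "roll": 0}
  ]
}}

```text
t: 11.38
tool_pos: [0.5443, 0.1516, 0.1112]
orientation: [-0.851, 1.403, 0.856]
force: [-0.0, 0.3, 2.8]
opening: 0.0279
```

Request:
{"op": "apply_moves", "data": {
  "series": [
    {"jaw": 1, "linear": [0.0005, 0, 0], "roll": 0},
    {"jaw": 1, "linear": [0.0012, 0, 0], "roll": 0},
    {"jaw": 1, "linear": [0.0012, 0, 0], "roll": 0}
  ]
}}

```text
t: 11.75
tool_pos: [0.5447, 0.1517, 0.1112]
orientation: [-0.852, 1.402, 0.855]
force: [-2.2, 0.2, 6.3]
opening: 0.0277
```

Request:
{"op": "apply_moves", "data": {
  "series": [
    {"jaw": 1, "linear": [0.001, 0, 0], "roll": 0},
    {"jaw": 1, "linear": [0.002, 0, 0], "roll": 0},
    {"jaw": 1, "linear": [0.0027, 0, 0], "roll": 0},
    {"jaw": 1, "linear": [0.0027, 0, 0], "roll": 0}
  ]
}}

```text
t: 12.25
tool_pos: [0.5451, 0.1519, 0.111]
orientation: [-0.852, 1.401, 0.855]
force: [-3.5, -0.2, 11.4]
opening: 0.0274
```

```bash
python3 -c "
from h import *
s=over(.1112,.0004,.0023); R=cv2.Rodrigues(s['orientation'])[0]; print('F tool',(R.T@s['force']).round(2),(R.T@s['wrist_torque']).round(3))"
```

```text
lin [-0.0003  0.0009 -0.0006] dist 0.0007 yaw 152.81 x axis [-4.e-03 -3.e-04 -1.e+00]
pos [0.5451 0.1519 0.111 ] q [ 0.181  0.119  1.701  0.     1.326 -2.486] t 12.25 F [-3.47 -0.22 11.36] M [-0.057  1.047  0.004] open 0.0274
F tool [-11.35   3.03  -1.8 ] [-0.004  0.529  0.905]
```

Request:
{"op": "apply_moves", "data": {
  "series": [
    {"jaw": 1, "linear": [0.003, 0.0009, -0.0006], "roll": 0},
    {"jaw": 1, "linear": [0.0036, 0.0009, -0.0006], "roll": 0},
    {"jaw": 1, "linear": [0.0036, 0.0009, -0.0006], "roll": 0},
    {"jaw": 1, "linear": [0.0037, 0.0012, -0.0006], "roll": 0.15},
    {"jaw": 1, "linear": [0.0038, 0.0015, -0.0005], "roll": 0.3},
    {"jaw": 1, "linear": [0.0039, 0.0019, -0.0005], "roll": 0.5},
    {"jaw": 1, "linear": [0.0039, 0.0019, -0.0005], "roll": 0.5}
  ]
}}

```text
t: 13.12
tool_pos: [0.5446, 0.1524, 0.1107]
orientation: [-0.65, 1.473, 0.652]
force: [-4.8, -0.2, 15.2]
opening: 0.0273
```

```bash
cat >>h.py <<'E'
def st():
    s=over(.1112,.0004,.0023); R=cv2.Rodrigues(s['orientation'])[0]; print('F tool',(R.T@s['force']).round(2),(R.T@s['wrist_torque']).round(3))
E
python3 -c "
from h import *
st()"
```

```text
lin [-0.0008  0.0006 -0.0013] dist 0.001 yaw 137.72 x axis [-2.3e-03  2.0e-04 -1.0e+00]
pos [0.5446 0.1524 0.1107] q [ 1.820e-01  1.170e-01  1.704e+00  1.000e-03  1.323e+00 -2.222e+00] t 13.125 F [-4.84 -0.23 15.24] M [-0.033  1.265 -0.006] open 0.0273
F tool [-15.22   3.45  -3.45] [0.006 0.876 0.914]
```

Request:
{"op": "apply_moves", "data": {
  "series": [
    {"jaw": 1, "linear": [0.0038, 0.0006, -0.0013], "roll": 0.05},
    {"jaw": 1, "linear": [0.0039, 0.0009, -0.0013], "roll": 0.2},
    {"jaw": 1, "linear": [0.004, 0.0013, -0.0013], "roll": 0.4},
    {"jaw": 1, "linear": [0.0042, 0.0017, -0.0012], "roll": 0.6},
    {"jaw": 1, "linear": [0.0044, 0.0021, -0.0012], "roll": 0.8},
    {"jaw": 1, "linear": [0.0046, 0.0026, -0.0011], "roll": 1},
    {"jaw": 1, "linear": [0.0046, 0.0026, -0.0011], "roll": 1}
  ]
}}

```text
t: 14.0
tool_pos: [0.5438, 0.1535, 0.1102]
orientation: [-0.241, 1.557, 0.243]
force: [-5.5, -0.1, 16.7]
opening: 0.027
```

```bash
python3 -c "
from h import *
st()"
```

```text
lin [-0.0016 -0.0005 -0.0016] dist 0.0014 yaw 107.65 x axis [-3.e-04  1.e-03 -1.e+00]
pos [0.5438 0.1535 0.1102] q [ 1.840e-01  1.140e-01  1.708e+00  1.000e-03  1.320e+00 -1.695e+00] t 14.0 F [-5.48 -0.08 16.73] M [0.09  1.378 0.013] open 0.027
F tool [-16.72   1.61  -5.25] [-0.012  1.285  0.504]
```

Request:
{"op": "apply_moves", "data": {
  "series": [
    {"jaw": 1, "linear": [0.0038, -0.0005, -0.002], "roll": 0.05},
    {"jaw": 1, "linear": [0.0039, -0.0002, -0.002], "roll": 0.2},
    {"jaw": 1, "linear": [0.004, 0.0002, -0.002], "roll": 0.4},
    {"jaw": 1, "linear": [0.0042, 0.0006, -0.0019], "roll": 0.6},
    {"jaw": 1, "linear": [0.0044, 0.001, -0.0019], "roll": 0.8},
    {"jaw": 1, "linear": [0.0046, 0.0015, -0.0018], "roll": 1},
    {"jaw": 1, "linear": [0.0046, 0.0015, -0.0018], "roll": 1}
  ]
}}

```text
t: 14.88
tool_pos: [0.5435, 0.1547, 0.1098]
orientation: [0.172, 1.562, -0.168]
force: [-4.2, 0.2, 15.3]
opening: 0.0272
```

```bash
python3 -c "
from h import *
st()"
```

```text
lin [-0.0024 -0.0015 -0.0012] dist 0.0018 yaw 77.57 x axis [ 0.0021  0.0022 -1.    ]
pos [0.5435 0.1547 0.1098] q [ 0.185  0.112  1.711  0.002  1.316 -1.169] t 14.875 F [-4.24  0.22 15.31] M [0.183 1.093 0.024] open 0.0272
F tool [-15.32  -0.66  -4.16] [-0.021  1.107 -0.057]
```

Request:
{"op": "apply_moves", "data": {
  "series": [
    {"jaw": 1, "linear": [0.0039, -0.0015, -0.0014], "roll": 0.05},
    {"jaw": 1, "linear": [0.004, -0.0012, -0.0014], "roll": 0.2},
    {"jaw": 1, "linear": [0.0042, -0.0008, -0.0014], "roll": 0.4},
    {"jaw": 1, "linear": [0.0044, -0.0004, -0.0013], "roll": 0.6},
    {"jaw": 1, "linear": [0.0046, 0, -0.0013], "roll": 0.8},
    {"jaw": 1, "linear": [0.0048, 0.0005, -0.0012], "roll": 1},
    {"jaw": 1, "linear": [0.0048, 0.0005, -0.0012], "roll": 1}
  ]
}}

```text
t: 15.75
tool_pos: [0.5439, 0.1559, 0.1093]
orientation: [0.584, 1.489, -0.576]
force: [-4.5, 0.7, 15.5]
opening: 0.0273
```

```bash
python3 -c "
from h import *
st()"
```

```text
lin [-0.0032 -0.0022 -0.0004] dist 0.0024 yaw 47.5 x axis [ 0.0048  0.0035 -1.    ]
pos [0.5439 0.1559 0.1093] q [ 0.187  0.111  1.713  0.003  1.312 -0.643] t 15.75 F [-4.48  0.66 15.51] M [ 2.290e-01  1.173e+00 -1.000e-03] open 0.0273
F tool [-15.53  -2.45  -3.73] [ 0.006  1.019 -0.624]
```

Request:
{"op": "apply_moves", "data": {
  "series": [
    {"jaw": 1, "linear": [0.0039, -0.0022, -0.0006], "roll": 0.05},
    {"jaw": 1, "linear": [0.004, -0.0019, -0.0006], "roll": 0.2},
    {"jaw": 1, "linear": [0.0042, -0.0015, -0.0006], "roll": 0.4},
    {"jaw": 1, "linear": [0.0044, -0.0011, -0.0005], "roll": 0.6},
    {"jaw": 1, "linear": [0.0046, -0.0007, -0.0005], "roll": 0.8},
    {"jaw": 1, "linear": [0.0048, -0.0002, -0.0004], "roll": 1},
    {"jaw": 1, "linear": [0.0048, -0.0002, -0.0004], "roll": 1}
  ]
}}

```text
t: 16.62
tool_pos: [0.5448, 0.1568, 0.1088]
orientation: [0.989, 1.334, -0.975]
force: [-4.1, 1.0, 15.6]
opening: 0.0274
```

```bash
python3 -c "
from h import *
st()"
```

```text
lin [-0.004  -0.0024  0.0009] dist 0.0028 yaw 17.42 x axis [ 0.0076  0.0049 -1.    ]
pos [0.5448 0.1568 0.1088] q [ 0.188  0.112  1.713  0.003  1.308 -0.117] t 16.625 F [-4.07  1.   15.64] M [0.224 1.112 0.055] open 0.0274
F tool [-15.67  -3.45  -2.21] [-0.048  0.547 -0.994]
```

Request:
{"op": "apply_moves", "data": {
  "series": [
    {"jaw": 1, "linear": [0.0039, -0.0024, 0.0007], "roll": 0.05},
    {"jaw": 1, "linear": [0.004, -0.0021, 0.0007], "roll": 0.2},
    {"jaw": 1, "linear": [0.0042, -0.0017, 0.0007], "roll": 0.4},
    {"jaw": 1, "linear": [0.0044, -0.0013, 0.0008], "roll": 0.6},
    {"jaw": 1, "linear": [0.0046, -0.0009, 0.0008], "roll": 0.8},
    {"jaw": 1, "linear": [0.0048, -0.0004, 0.0009], "roll": 1},
    {"jaw": 1, "linear": [0.0048, -0.0004, 0.0009], "roll": 1}
  ]
}}

```text
t: 17.5
tool_pos: [0.546, 0.157, 0.1084]
orientation: [1.38, 1.095, -1.359]
force: [-4.5, 0.3, 15.7]
opening: 0.0274
```

```bash
python3 -c "
from h import *
st()"
```

```text
lin [-0.0048 -0.0019  0.0021] dist 0.0033 yaw -12.66 x axis [ 0.0107  0.0064 -0.9999]
pos [0.546  0.157  0.1084] q [0.187 0.112 1.714 0.004 1.304 0.407] t 17.5 F [-4.47  0.29 15.69] M [0.24  0.976 0.006] open 0.0274
F tool [-15.74  -4.29   0.56] [ 0.003  0.02  -1.005]
```

Request:
{"op": "apply_moves", "data": {
  "series": [
    {"jaw": 1, "linear": [0.0039, -0.0021, 0.002], "roll": 0.05},
    {"jaw": 1, "linear": [0.004, -0.0018, 0.002], "roll": 0.2},
    {"jaw": 1, "linear": [0.0042, -0.0014, 0.002], "roll": 0.4},
    {"jaw": 1, "linear": [0.0044, -0.001, 0.0021], "roll": 0.6},
    {"jaw": 1, "linear": [0.0046, -0.0006, 0.0021], "roll": 0.8},
    {"jaw": 1, "linear": [0.0048, -0.0001, 0.0022], "roll": 1},
    {"jaw": 1, "linear": [0.0048, -0.0001, 0.0022], "roll": 1}
  ]
}}

```text
t: 18.38
tool_pos: [0.5471, 0.1564, 0.1079]
orientation: [1.75, 0.76, -1.719]
force: [-3.5, 0.7, 14.6]
opening: 0.0271
```

```bash
python3 -c "
from h import *
st()"
```

```text
lin [-0.0056 -0.0009  0.0028] dist 0.0038 yaw -42.74 x axis [ 0.0142  0.0076 -0.9999]
pos [0.5471 0.1564 0.1079] q [0.185 0.111 1.715 0.005 1.3   0.93 ] t 18.375 F [-3.49  0.72 14.56] M [0.159 0.836 0.036] open 0.0271
F tool [-14.6   -2.98   1.62] [-0.027 -0.451 -0.722]
```

Request:
{"op": "apply_moves", "data": {
  "series": [
    {"jaw": 1, "linear": [0.004, -0.0011, 0.0027], "roll": 0.05},
    {"jaw": 1, "linear": [0.0042, -0.0008, 0.0027], "roll": 0.2},
    {"jaw": 1, "linear": [0.0044, -0.0004, 0.0027], "roll": 0.4},
    {"jaw": 1, "linear": [0.0046, 0, 0.0028], "roll": 0.6},
    {"jaw": 1, "linear": [0.0048, 0.0004, 0.0028], "roll": 0.8},
    {"jaw": 1, "linear": [0.005, 0.0009, 0.0029], "roll": 1},
    {"jaw": 1, "linear": [0.005, 0.0009, 0.0029], "roll": 1}
  ]
}}

```text
t: 19.25
tool_pos: [0.5481, 0.1553, 0.1074]
orientation: [2.082, 0.318, -2.042]
force: [-3.7, 0.1, 14.0]
opening: 0.0272
```

```bash
python3 -c "
from h import *
st()"
```

```text
lin [-0.0063  0.0001  0.0032] dist 0.0043 yaw -72.82 x axis [ 0.0181  0.0086 -0.9998]
pos [0.5481 0.1553 0.1074] q [0.183 0.109 1.718 0.005 1.295 1.452] t 19.25 F [-3.74  0.14 14.01] M [-0.014  0.829 -0.047] open 0.0272
F tool [-14.07  -1.28   3.25] [ 0.054 -0.796 -0.231]
```

Request:
{"op": "apply_moves", "data": {
  "series": [
    {"jaw": 1, "linear": [0.0043, 0, 0.0031], "roll": 0.05},
    {"jaw": 1, "linear": [0.0045, 0.0003, 0.0031], "roll": 0.2},
    {"jaw": 1, "linear": [0.0047, 0.0007, 0.0031], "roll": 0.4},
    {"jaw": 1, "linear": [0.0049, 0.0011, 0.0032], "roll": 0.6},
    {"jaw": 1, "linear": [0.005, 0.0015, 0.0032], "roll": 0.8},
    {"jaw": 1, "linear": [0.0052, 0.0019, 0.0033], "roll": 1},
    {"jaw": 1, "linear": [0.0052, 0.0019, 0.0033], "roll": 1}
  ]
}}

```text
t: 20.12
tool_pos: [0.5482, 0.1538, 0.107]
orientation: [-2.119, 0.225, 2.075]
force: [-2.6, -0.9, 15.7]
opening: 0.0275
```

```bash
python3 -c "
from h import *
st()"
```

```text
lin [-0.0071  0.0013  0.003 ] dist 0.0047 yaw -102.9 x axis [ 0.022   0.0091 -0.9997]
pos [0.5482 0.1538 0.107 ] q [0.18  0.105 1.724 0.005 1.289 1.975] t 20.125 F [-2.62 -0.88 15.7 ] M [-0.202  0.936  0.016] open 0.0275
F tool [-15.76   1.23   2.05] [-0.012 -0.868  0.405]
```

```bash
python3 -c "
from h import *
plan(.548,.1538,.127);plan(.548,.1538,.20)"
```

```text
lin [-0.0334 -0.0003 -0.0003] dist 0.02 yaw -102.9 x axis [ 0.022   0.0091 -0.9997]
pos [0.5482 0.1538 0.107 ] q [0.18  0.105 1.724 0.005 1.289 1.975] t 20.125 F [-2.62 -0.88 15.7 ] M [-0.202  0.936  0.016] open 0.0275
lin [-0.155  -0.002  -0.0026] dist 0.093 yaw -102.9 x axis [ 0.022   0.0091 -0.9997]
pos [0.5482 0.1538 0.107 ] q [0.18  0.105 1.724 0.005 1.289 1.975] t 20.125 F [-2.62 -0.88 15.7 ] M [-0.202  0.936  0.016] open 0.0275
```

Request:
{"op": "apply_moves", "data": {
  "series": [
    {"jaw": 1, "linear": [-0.005, 0, 0], "roll": 0},
    {"jaw": 1, "linear": [-0.015, -0.0002, -0.0002], "roll": 0},
    {"jaw": 1, "linear": [-0.03, -0.0003, -0.0004], "roll": 0},
    {"jaw": 1, "linear": [-0.07, -0.001, -0.001], "roll": 0},
    {"jaw": 1, "linear": [-0.12, -0.0015, -0.002], "roll": 0},
    {"jaw": 1, "linear": [-0.155, -0.002, -0.0026], "roll": 0},
    {"jaw": 1, "linear": [-0.155, -0.002, -0.0026], "roll": 0},
    {"jaw": 1, "linear": [-0.155, -0.002, -0.0026], "roll": 0}
  ]
}}

```text
t: 21.12
tool_pos: [0.5475, 0.1537, 0.1989]
orientation: [-2.118, 0.226, 2.077]
force: [0.3, 0.3, -3.2]
opening: 0.0272
```

```bash
python3 - <<'E'
from h import *
plan(.505,-.21,.20,70); snap('wrist','w6')
# box centre from w2 in world: inner opening rim z=.045 
d=load('w2'); im=d['pixels']; h=cv2.cvtColor(im,cv2.COLOR_BGR2HSV)
print(proj(load('w6'),[.545,.154,.062]))
E
```

```text
lin [-0.0086  0.6066 -0.0665] dist 0.3662 yaw -102.9 x axis [ 0.0207  0.0088 -0.9997]
roll(+cw)/30: 0.237
pos [0.5475 0.1537 0.1989] q [0.18  0.033 1.627 0.005 1.46  1.976] t 21.125 F [ 0.33  0.29 -3.18] M [ 0.018  0.205 -0.033] open 0.0272
[314.95258402 238.29674692]
```

```bash
python3 - <<'E'
from h import *
d=load('w2'); f=lambda u,v:onz(d,152+u/2.5-.3,118+v/2.5-.3,.045)
C=[f(324,207),f(467,207),f(465,346),f(325,346)]
print(np.array(C).round(4),np.mean(C,0)); print([np.linalg.norm(C[i]-C[i-1]).round(4) for i in range(4)])
c=np.mean(C,0); s=read_state(); R=cv2.Rodrigues(s['orientation'])[0]
# hover 60 mm toward tool +z so box shows above driver in wrist image
p=c+.06*R[:,2]; plan(p[0],p[1],.17,70)
E
```

```text
[[ 0.4709 -0.2559  0.045 ]
 [ 0.4894 -0.2008  0.045 ]
 [ 0.5457 -0.2194  0.045 ]
 [ 0.5267 -0.2759  0.045 ]] [ 0.50816559 -0.23801755  0.045     ]
[np.float64(0.0593), np.float64(0.0581), np.float64(0.0593), np.float64(0.0596)]
lin [0.0387 0.6513 0.0183] dist 0.3917 yaw -102.91 x axis [ 0.0198  0.0087 -0.9998]
roll(+cw)/30: 0.236
pos [0.5472 0.1536 0.1985] q [0.18  0.033 1.628 0.005 1.46  1.976] t 21.175 F [ 0.35 -0.56 -1.58] M [-0.003  0.17   0.024] open 0.0274
```

```bash
cat >>h.py <<'E'
def box(zb,c=(.508,-.238)):
    R=cv2.Rodrigues(read_state()['orientation'])[0]; off=R@np.array([.0602,.0004,.0023]); return plan(c[0]-off[0],c[1]-off[1],zb-off[2])
E
python3 -c "
from h import *
box(.115)"
```

```text
lin [ 0.0318  0.6519 -0.0837] dist 0.3948 yaw -102.91 x axis [ 0.0198  0.0087 -0.9998]
pos [0.5472 0.1536 0.1985] q [0.18  0.033 1.628 0.005 1.46  1.976] t 21.175 F [ 0.35 -0.56 -1.58] M [-0.003  0.17   0.024] open 0.0274
```

Request:
{"op": "apply_moves", "data": {
  "series": [
    {"jaw": 1, "linear": [0, 0.1, -0.013], "roll": 0},
    {"jaw": 1, "linear": [0, 0.2, -0.026], "roll": 0},
    {"jaw": 1, "linear": [0, 0.3, -0.039], "roll": 0},
    {"jaw": 1, "linear": [0, 0.4, -0.052], "roll": 0},
    {"jaw": 1, "linear": [0.01, 0.5, -0.065], "roll": 0},
    {"jaw": 1, "linear": [0.02, 0.6, -0.078], "roll": 0},
    {"jaw": 1, "linear": [0.0318, 0.652, -0.0837], "roll": 0},
    {"jaw": 1, "linear": [0.0318, 0.652, -0.0837], "roll": 0},
    {"jaw": 1, "linear": [0.0318, 0.652, -0.0837], "roll": 0},
    {"jaw": 1, "linear": [0.0318, 0.652, -0.0837], "roll": 0}
  ]
}}

```text
t: 22.42
tool_pos: [0.5094, -0.2375, 0.1751]
orientation: [-2.117, 0.224, 2.078]
force: [-0.4, 0.3, -1.9]
opening: 0.0272
```

```bash
python3 - <<'E'
from h import *
box(.05); snap('wrist','w7'); snap('scene','s7'); w=load('w7'); s1=load('scene1'); s7=load('s7')
a=cv2.resize(w['pixels'][170:330,210:420],(420,320),interpolation=cv2.INTER_CUBIC)
b=[cv2.resize(s['pixels'][185:225,370:418],(384,320),interpolation=cv2.INTER_CUBIC) for s in(s1,s7)]
cv2.imwrite('pics/m7.png',np.hstack([a]+[x[:,:190] if 0 else cv2.resize(x,(190,158)) for x in []]))
cv2.imwrite('pics/m7.png',np.vstack([np.hstack([a,np.zeros((320,348,3),np.uint8)]),np.hstack([x[:240] for x in b])]))
E
```

```text
lin [0.108  0.0035 0.0018] dist 0.0649 yaw -102.82 x axis [ 0.0196  0.0091 -0.9998]
pos [ 0.5094 -0.2375  0.1751] q [-0.54   0.038  1.666  0.018  1.426  1.253] t 22.425 F [-0.35  0.31 -1.93] M [ 0.002  0.166 -0.041] open 0.0272
```

View pics/m7.png

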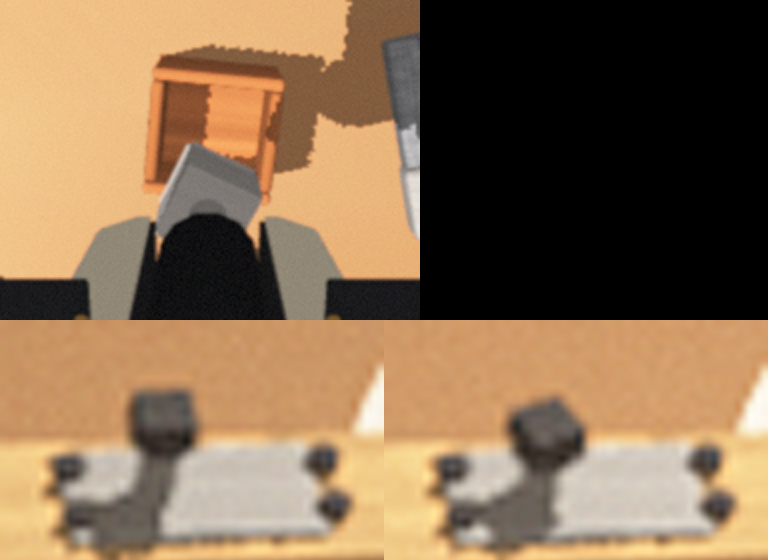

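The socket is lined up with the box (crop centre about (212,128), driver at about 210). The screw head is clearly turned and lower than before. I'm lowering the driver.

Request:
{"op": "apply_moves", "data": {
  "series": [
    {"jaw": 1, "linear": [0.05, 0.0016, 0.0009], "roll": 0},
    {"jaw": 1, "linear": [0.1, 0.0033, 0.0017], "roll": 0},
    {"jaw": 1, "linear": [0.13, 0.0042, 0.002], "roll": 0},
    {"jaw": 1, "linear": [0.15, 0.0045, 0.0022], "roll": 0},
    {"jaw": 1, "linear": [0.165, 0.0048, 0.0024], "roll": 0},
    {"jaw": 1, "linear": [0.173, 0.005, 0.0025], "roll": 0},
    {"jaw": 1, "linear": [0.173, 0.005, 0.0025], "roll": 0}
  ]
}}

```text
t: 23.4
tool_pos: [0.5096, -0.2395, 0.0717]
orientation: [-2.118, 0.224, 2.078]
force: [0.4, -0.2, -1.2]
opening: 0.0276
```

```bash
python3 - <<'E'
from h import *
box(.006); s=load('scene1')
for z in(.065,.062,.061): print(proj(s,[.545,.154,z]))
E
```

```text
lin [ 0.0091 -0.0011  0.0013] dist 0.0056 yaw -102.82 x axis [ 0.0203  0.0085 -0.9998]
pos [ 0.5096 -0.2395  0.0717] q [-0.542  0.137  1.758  0.019  1.234  1.246] t 23.4 F [ 0.35 -0.25 -1.23] M [-0.023  0.193  0.027] open 0.0276
[391.32474366 195.5884613 ]
[391.16949472 196.64716359]
[391.11788807 196.99908918]
```

Request:
{"op": "apply_moves", "data": {
  "series": [
    {"jaw": 1, "linear": [0.004, -0.0006, 0.0008], "roll": 0},
    {"jaw": 1, "linear": [0.0082, -0.0011, 0.0013], "roll": 0},
    {"jaw": 1, "linear": [0.0082, -0.0011, 0.0013], "roll": 0}
  ]
}}

```text
t: 23.78
tool_pos: [0.509, -0.2385, 0.0666]
orientation: [-2.118, 0.224, 2.078]
force: [0.2, -0.1, -1.0]
opening: 0.0275
```

Request:
{"op": "apply_moves", "data": {
  "series": [
    {"jaw": 1, "linear": [0.0008, 0, 0], "roll": 0},
    {"jaw": 1, "linear": [0.0008, 0, 0], "roll": 0}
  ]
}}

```text
t: 24.02
tool_pos: [0.5091, -0.2386, 0.0664]
orientation: [-2.118, 0.224, 2.078]
force: [-0.4, 0.5, -0.1]
opening: 0.0271
```

Contact has begun, since the driver's weight is coming off the wrist. I'll release to about 60 mm opening.

Request:
{"op": "apply_moves", "data": {
  "series": [
    {"jaw": 0.6, "linear": [0.0004, 0, 0], "roll": 0},
    {"jaw": 0.3, "linear": [0, 0, 0], "roll": 0},
    {"jaw": -0.3, "linear": [0, 0, 0], "roll": 0},
    {"jaw": -0.3, "linear": [0, 0, 0], "roll": 0},
    {"jaw": -0.3, "linear": [0, 0, 0], "roll": 0},
    {"jaw": -0.3, "linear": [0, 0, 0], "roll": 0}
  ]
}}

```text
t: 24.78
tool_pos: [0.5091, -0.2386, 0.0664]
orientation: [-2.118, 0.224, 2.078]
force: [-0.4, -0.3, 0.2]
opening: 0.06
```

```bash
python3 -c "
from h import *
plan(.508,-.238,.20)"
```

```text
lin [-0.2226 -0.0034 -0.002 ] dist 0.1336 yaw -102.81 x axis [ 0.0203  0.0085 -0.9998]
pos [ 0.5091 -0.2386  0.0664] q [-0.541  0.141  1.764  0.019  1.224  1.247] t 24.775 F [-0.38 -0.29  0.16] M [ 0.02   0.139 -0.041] open 0.06
```

Request:
{"op": "apply_moves", "data": {
  "series": [
    {"jaw": -0.3, "linear": [-0.04, -0.0006, -0.0004], "roll": 0},
    {"jaw": -0.3, "linear": [-0.1, -0.0015, -0.001], "roll": 0},
    {"jaw": -0.3, "linear": [-0.18, -0.0028, -0.0016], "roll": 0},
    {"jaw": -0.3, "linear": [-0.2226, -0.0034, -0.002], "roll": 0},
    {"jaw": -0.3, "linear": [-0.2226, -0.0034, -0.002], "roll": 0},
    {"jaw": -0.3, "linear": [-0.2226, -0.0034, -0.002], "roll": 0}
  ]
}}

```text
t: 25.52
tool_pos: [0.5075, -0.2377, 0.1987]
orientation: [-2.117, 0.224, 2.079]
force: [0.4, 0.6, -0.8]
opening: 0.0605
```

```bash
python3 - <<'E'
from h import *
plan(.508,-.238,.20); snap('wrist','w8'); snap('top','t8'); snap('scene','s8')
w=load('w8'); 
a=cv2.resize(w['pixels'][120:440],(426,213)) if 0 else cv2.resize(w['pixels'],(440,330))
s=load('s8')['pixels'][140:440,120:440]
cv2.imwrite('pics/m8.png',np.hstack([a,cv2.resize(s,(352,330))]))
t1=load('top1')['pixels'];t8=load('t8')['pixels']
E
```

```text
lin [-0.0022  0.0003 -0.001 ] dist 0.0015 yaw -102.82 x axis [ 0.019   0.0093 -0.9998]
pos [ 0.5075 -0.2377  0.1987] q [-0.542  0.02   1.641  0.018  1.469  1.251] t 25.525 F [ 0.43  0.57 -0.78] M [0.01  0.164 0.021] open 0.0605
```

View pics/m8.png

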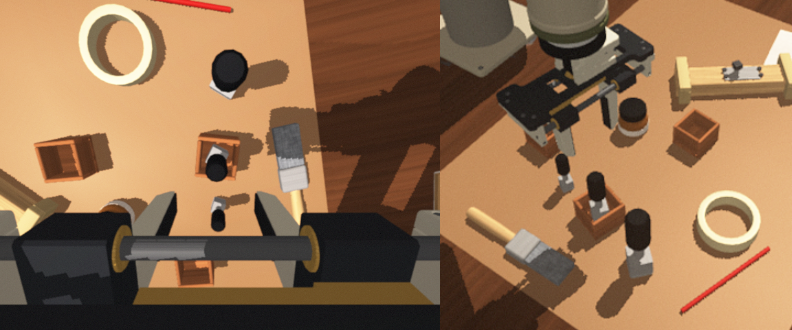

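The driver stands upright and free in its box. The tape, jar and brush sit where they were. The floor contact at TCP height 66.4 mm, against 66.2 mm when I picked it up, shows the driver didn't slide in the grip. So the 4.1 mm drop measured while driving is real sink. I'm handing in.

```bash
python3 -c "
from plant import *
print(close_job())"
```

```text
the job is handed in; nothing more can be done
None
```

The screw is in by about 4 mm, and the driver is back upright in its holder. I handed the job in at about 26 s of the 72 s allowed. `close_job` gives no verdict, so the results below come from my own measurements.

**What I did:** I took the middle-sized driver out of the rightmost box and seated it on the screw head. I turned it clockwise about 255° in one grip, pushing with roughly 15–18 N. Then I put it back in the box, let go and moved clear.

**Last checks:**
- **Screw depth:** the gripper dropped 4.1 mm while the driver was pressed on the screw. It reached the holder floor at nearly the same height as at pickup (66.4 mm against 66.2 mm), so the driver did not slide in the grip. The scene picture also shows the head turned and lower, but it resolves only about 0.35 pixel per mm, so it only roughly agrees.
- **Driver and other things:** the final pictures show the driver upright and free in its box. By eye, the tape, jar and brush have not moved; I did not measure them.
- **Tilt and side load:** pushing slowly tilted the tool by about 1.3° and put a side load of up to about 5 N on the screw. Neither caused any trouble I could see.
- **Turning torque:** my torque readings stayed mostly within noise, below about 0.05 N m. The evidence that the screw bit comes from its sinking about 0.5 mm for each 30° turned, which matches the thread.

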